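# Kit out the grooming tray to its drawn layout

### The job

The comb and dental brush are already laid out on the grey grooming tray; finish the kit by sliding the slicker brush and the round steel dish across the tray into their drawn outlines, the brush with its head and handle both inside the lines and the dish centred in the circle. Slide them, don't lift them off the tray, and leave everything else where it is.

Things in the scene. Friction and masses are not known exactly. Their poses are not given: they have to be found in the camera images.
- tray: Fixed flat grey plastic tray, 480 x 500 mm (its x by y), floor 4 mm thick; a lip 14 mm high (above the bench) along the back (+x) and both sides, none at the front (towards the robot). Origin: centre of the tray at bench level; its floor is at z = 0.004. Its x points away from the robot, give or take a small yaw.
- brush: Loose purple T-shaped slicker brush lying on its back, pins up. Head 45 x 100 mm (its x by y), 16 mm high, pins to 27 mm; handle 24 mm wide, 18 mm high, 120 mm long, leaving the head's long side towards its -x (x -22.5 to -142.5 mm), at first roughly towards the robot. Origin: centre of the head's underside. 0.1 to 0.21 kg, centre of mass on the handle about 5 mm behind the head. Slides freely.
- brush_front (a point): Middle of the front edge of the brush's head, at its underside (22.5 mm to +x of the brush's origin, opposite the handle).
- brush_mark: T-shaped outline drawn in dark 3 mm lines on the tray floor, the brush's shape with 7 mm to spare all round. Flat, cannot be moved. Same origin and axes as the brush has when it lies exactly in place: origin under the head's centre, handle to -x (roughly towards the robot). It is at the left or the right of the tray's rear half.
- brush_mark_front (a point): Where that middle of the head's front edge belongs (22.5 mm to +x of brush_mark's origin).
- dish: Loose open round steel dish, 104 mm across the rim (100 mm at the foot), 34 mm high, wall 3 mm (inside 94 to 98 mm across), floor 3 mm thick, about 200 g (0.14 to 0.28 kg). Too wide to grasp across; it can be pushed from outside or moved by fingers standing inside it. Origin: centre of its underside.
- dish_mark: Circle of 118 mm diameter drawn in dark 3 mm line on the tray floor, for the dish with 7 mm to spare all round; origin at its centre. It is on the other side of the tray's rear half from brush_mark.
- comb: Steel comb, 180 mm long, 26 mm wide, 5 mm thick, lying across the tray near its back lip in its own outline. Leave it alone.
- dental_brush: Small green plastic dental brush, 150 mm long, 11 mm wide, about 16 mm high, lying near the back lip beside the comb in its own outline. Leave it alone.
- mug: White ceramic mug, 82 mm across, 92 mm high, on the bench right of the tray. Leave it alone.
- shampoo: White bottle, 66 mm across, 190 mm high, on the bench left of the tray. Leave it alone.
- tin: Round lidded aluminium tin, 72 mm across, 45 mm high, on the bench right of the tray. Leave it alone.
- bin: Small open grey box 120 x 170 x 70 mm, on the bench left of the tray. Leave it alone.
- soap_bar: Pale soap bar 90 x 60 x 30 mm, on the bench right of the tray. Leave it alone.
Things that resemble listed ones, but are neither listed nor needed, are in the scene too. There is more than one size of the brush; the one meant has the size given above.

How it is judged:
By the outcome, as a careful person would: the job done as asked, in the order asked, and still so for the second after the job is handed in, with the robot touching nothing.
It also fails if it takes over 67 s, if anything falls off the work surface, if the arm or the gripper's body presses on something with over 40 N, if the wrist force passes 120 N, or if a joint passes its speed limit or range.

### The arm

A 6-joint arm with a two-finger parallel gripper is mounted at the origin on the work surface. World frame = base frame: x ahead of the robot, y to its left, z up, the work surface at z = 0. Lengths are in m, angles in rad, forces in N, time in s.
With the tool pointing down it reaches from about 0.35 to 0.85 m from the base axis. Payload 8.1 kg.
Tool frame: the origin (TCP) lies on the mounting face of the last link; the fingertips stand 186 mm ahead of it and the grasp point (between the pads) lies 167 mm ahead of it; z points along the fingers, y is the line along which they close (so a half turn about z gives the same grasp; the last joint's range is limited). The gripper opens to 93 mm and grips with 3 to 60 N. Pads are 15 mm wide; open, the fingers measure 128 mm over their backs; the gripper's body (75 mm by 188 mm) begins 65 mm behind the grasp point.
Start: joints at [1.044, 0.13, 1.488, -0, 1.523, -0.085], TCP at [0.257, 0.542, 0.405] pointing down, gripper open.
Joint ranges: [-2.96, 2.96], [-0.89, 2.26], [0.02, 2.5], [-1.34, 4.48], [0, 2.73], [-2.66, 2.66]. Speed limits (rad/s): [2.39, 2.39, 2.79, 3.14, 3.14, 3.14].

### API

Orientations are given as a rotation vector (axis times angle).
In Python, from cell import ctrl gives the robot as it stands. The module is installed in compiled form; this text tells all that it offers.
- The arm moves only by the shell command python3 -m creep 'ROWS' [FORCE]. ROWS is JSON, one flat list of numbers, 7 for each row, row after row: the closure, from -1 (fully open) to 1 (shut), then the shift along the world's x, y, z each as a share of 0.4 m, from -1 to 1, then the turn, a rotation vector about the world's x, y, z each as a share of 60 degrees, from -1 to 1. In form: [hand, tx, ty, tz, rx, ry, rz, hand, tx, ty, tz, rx, ry, rz, ...]. A call has 1 to 8 rows; each row is the pose to reach, as a shift and turn from the pose commanded when the call began; what a row does not reach only later rows make up. A row lasts 1/12 s, in which the tool goes at most 41.7 mm and 7.16 degrees, less where a joint would pass 70% of its speed; a pose out of reach is approached as far as the arm can. A call with a number of a shift or a turn outside -1 to 1 is refused whole. A call with a gripper value outside its range is refused whole. The fingers move at their own pace and stop on an object; FORCE is the grip in N (left out, the last holds). Time passes only in rows, so rows that repeat a pose let the fingers close. It gives the time, the measured TCP pose, the force, the opening and the grip force at its end, in the units of the state.
- ctrl.get_obs(): the state, without advancing time (a new reading comes with each control period).
- ctrl.camera(name): name is "scene" or "top" or "wrist"; returns a dict with "frame" (480x640x3 uint8, red, green, blue), "mtx" (3x3 intrinsics, pixels), "rvec" (rotation vector, rad) and "tvec" (3), from world to camera coordinates, as OpenCV has them. Camera axes: x right, y down, z forward; pixel columns grow to the right and rows downward; lengths in m; the calibration is good to about 2 mm. A picture is of the moment at which its call begins. There is no depth.
- ctrl.finish_job(): hands the job in; it is judged then, once.
The state is a dict: "time": time; "q": joint angles; "qd": joint speeds; "effort": joint torques, N m; "position": TCP position; "eef_rot": TCP orientation; "wrist_force": force on the tool from outside, world axes, zero at the start; "torque": the same for the moment, N m; "width": opening from 0.0 (shut) to 1.0 (fully open); "finger_force": force on a finger pad.
Only numpy, scipy, OpenCV 4.12 (cv2) and the standard library are available. Lean on these libraries where they do the work, as an engineer would, in place of code of your own. Each camera call takes 0.05 s, during which the arm holds its last target. There are 200 camera calls.

## Working session

There is one attempt and no reset: what is moved stays moved. The work goes in short steps, Python scripts to look and compute and a shell command to move; the robot and the scene stay as the last step left them, time stands still between calls to the robot, and variables do not carry over. Pictures are saved under pics/ and viewed, at most 10 in all, crops included, and the job is handed in when it is done.

```bash
mkdir -p pics
cat > h.py <<'E'
import numpy as np, cv2
from cell import ctrl
def cam(n,save=None):
    c=ctrl.camera(n); c={k:np.array(v) for k,v in c.items()}
    if save: cv2.imwrite('pics/'+save,c['frame'][:,:,::-1])
    return c
def ray(c,uv,z):
    R,_=cv2.Rodrigues(c['rvec'].astype(float)); o=-R.T@c['tvec'].reshape(3)
    p=cv2.undistortPoints(np.array(uv,float).reshape(-1,1,2),c['mtx'].astype(float),None).reshape(-1,2)
    d=np.c_[p,np.ones(len(p))]@R
    return (o+d*((z-o[2])/d[:,2])[:,None])[:,:2]
def proj(c,P):
    return cv2.projectPoints(np.array(P,float).reshape(-1,3),c['rvec'].astype(float),c['tvec'].astype(float),c['mtx'].astype(float),None)[0].reshape(-1,2)
E
python3 - <<'E'
from h import *
c=cam('top','top0.png'); cam('scene','scene0.png')
R,_=cv2.Rodrigues(c['rvec'].astype(float)); print(-R.T@c['tvec'].reshape(3),c['mtx'])
o=ctrl.get_obs(); print(o['time'],o['position'],o['eef_rot'],o['width'])
E
```

```text
[ 0.13662885 -0.06547688  1.73079925] [[595.51352078   0.         332.51573182]
 [  0.         595.51352078 242.40270656]
 [  0.           0.           1.        ]]
0.1 [0.25640821 0.54222839 0.40379252] [-6.88243778e-01 -3.06473700e+00  2.50947012e-03] 1.0017022671645375
```

View pics/top0.png

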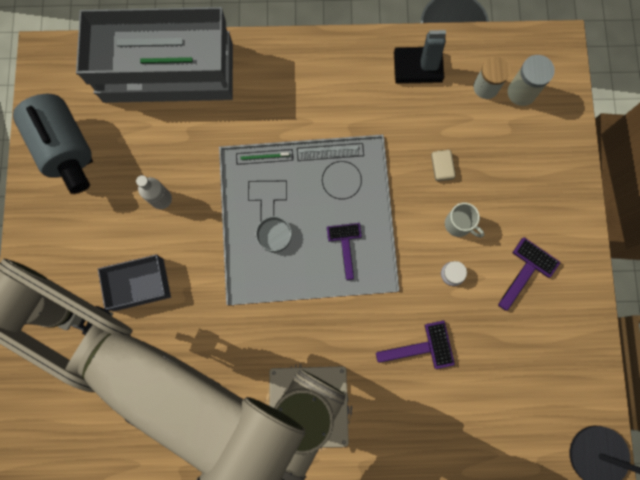

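View pics/scene0.png

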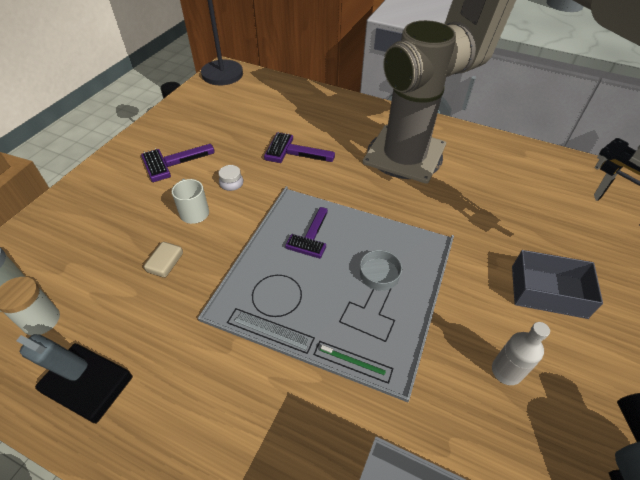

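The top view shows the dish at (274,236), over the handle of the T outline at (268,200). The brush is at (345,245) and the circle at (341,180). The dish has to go first, because it blocks the brush's outline. Next I'll measure coarsely.

```bash
cat > m.py <<'E'
from h import *
def brush(c,zt=.02,roi=None):
    h=cv2.cvtColor(c['frame'],cv2.COLOR_RGB2HSV); m=cv2.inRange(h,(125,80,30),(160,255,255))
    n,l,s,ce=cv2.connectedComponentsWithStats(m)
    return [(s[i],ce[i],cv2.minAreaRect(np.argwhere(l==i)[:,::-1].astype(np.float32))) for i in range(1,n) if s[i,4]>60]
E
python3 - <<'E'
from m import *
c=cam('top')
for b in brush(c): print(b[0],b[1],ray(c,[b[1]],.02))
print('tray',ray(c,[(222,148),(384,138),(399,291),(229,304)],.014))
print('circle',ray(c,[(341,180),(322,180),(360,180)],.004))
print('Tfront',ray(c,[(248,181),(286,181),(286,198),(248,199)],.004))
print('dish rim',ray(c,[(274,236)],.038))
print('brush head corners',ray(c,[(328,226),(360,224),(362,238),(329,240),(350,279)],.02))
g=cv2.resize(c['frame'][125:315,210:410],None,fx=3.1,fy=3.1,interpolation=cv2.INTER_CUBIC)
cv2.imwrite('pics/crop0.png',g[:,:,::-1])
E
```

```text
[327 224  34  56 448] [345.89508929 251.015625  ] [[ 0.43808162 -0.11998995]]
[499 238  60  72 808] [521.65470297 277.61633663] [[ 0.34758088 -0.62674593]]
[376 321  78  48 856] [415.39369159 349.66238318] [[ 0.15004307 -0.30831778]]
tray [[ 0.76446915  0.2452839 ]
 [ 0.78494949 -0.24614078]
 [ 0.31807208 -0.27029379]
 [ 0.29258093  0.22047503]]
circle [[ 0.65846657 -0.11209424]
 [ 0.65981491 -0.05485967]
 [ 0.65711782 -0.16934642]]
Tfront [[0.66193344 0.16788064]
 [0.6592395  0.05356855]
 [0.60635899 0.05411036]
 [0.60596187 0.16778203]]
dish rim [[0.48412618 0.08768873]]
brush head corners [[ 0.5140188  -0.0695556 ]
 [ 0.51778896 -0.16385516]
 [ 0.4756518  -0.16830098]
 [ 0.47200688 -0.07149506]
 [ 0.35566257 -0.1294591 ]]
```

View pics/crop0.png

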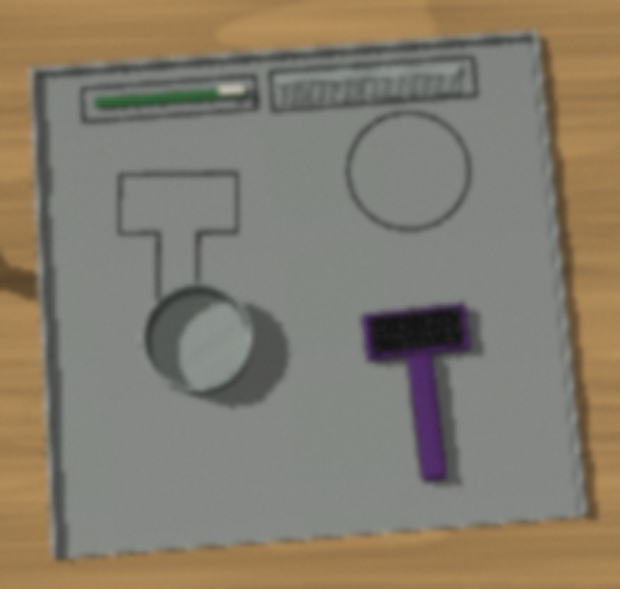

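```bash
python3 -m creep '[-0.1,0.577,-1,0,0,0,0.49,-0.1,0.577,-1,0,0,0,0.49,-0.1,0.577,-1,0,0,0,0.49,-0.1,0.577,-1,0,0,0,0.49,-0.1,0.577,-1,0,0,0,0.49,-0.1,0.577,-1,0,0,0,0.49,-0.1,0.577,-1,0,0,0,0.49,-0.1,0.577,-1,0,0,0,0.49]' 20
```

```text
time: 0.82
position: [0.4191, 0.2598, 0.4047]
eef_rot: [-0.113, 3.139, -0.0]
wrist_force: [1.4, 0.4, 0.4]
width: 0.554
finger_force: 0.0
```

```bash
python3 -m creep '[-0.1,0.165,-0.41,-0.1,0,0,0,-0.1,0.165,-0.41,-0.1,0,0,0,-0.1,0.165,-0.41,-0.1,0,0,0,-0.1,0.165,-0.41,-0.1,0,0,0,-0.1,0.165,-0.41,-0.1,0,0,0,-0.1,0.165,-0.41,-0.1,0,0,0,-0.1,0.165,-0.41,-0.1,0,0,0]'; python3 -c "
from h import *
cam('wrist','w1.png');cam('top','t1.png')
o=ctrl.get_obs();print(o['time'],o['position'],o['eef_rot'])"
```

```text
time: 1.4
position: [0.4846, 0.097, 0.3643]
eef_rot: [0.108, -3.138, -0.0]
wrist_force: [-0.2, -0.0, -0.8]
width: 0.548
finger_force: 0.0
1.5 [0.48446021 0.09847778 0.36497882] [ 1.12791771e-01 -3.13955448e+00 -8.47213766e-04]
```

View pics/w1.png

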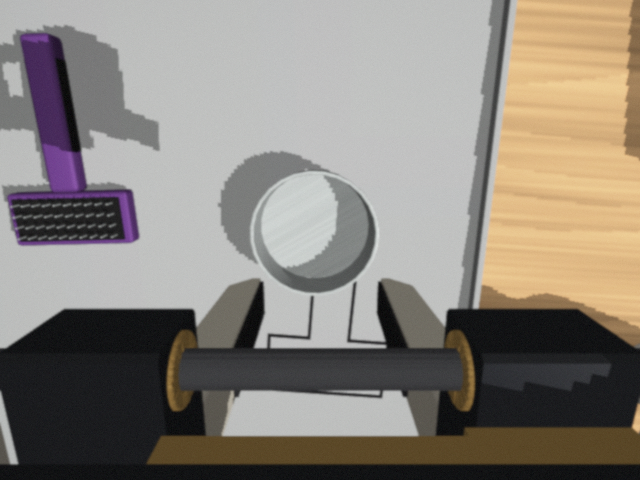

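The wrist view shows the dish rim centred at about (314,232). The fingers straddle the T outline and the brush is at upper left.

Run:
```python
from m import *
c=cam('wrist')
r=ray(c,[(250,232),(378,232),(314,171),(314,294),(314,232.5)],.038); print(r)
# bright rim fit: rays' extremes
t=ray(c,[(312,297),(354,284),(350,341),(307,336),(270,334),(266,348)],.004); print('T',t)
print('brush',ray(c,[(9,195),(130,190),(138,240),(20,245)],.02),ray(c,[(36,36),(68,185)],.022))
# expected proj of fingertip points
from scipy.spatial.transform import Rotation as Ro
o=ctrl.get_obs(); R=Ro.from_rotvec(o['eef_rot']).as_matrix(); p=np.array(o['position'])
print(p,proj(c,[p+R@[0,s*.0255,.186] for s in(-1,1)]), proj(c,[p+R@[0,s*.043,.186] for s in(-1,1)]))
# top circle / T from thresholds
c=cam('top'); g=cv2.cvtColor(c['frame'],cv2.COLOR_RGB2GRAY)
for (x0,x1,y0,y1) in [(318,366,157,203)]:
    s=g[y0:y1,x0:x1].astype(int); m=(s<np.median(s)-25).astype(np.uint8)
    cs,_=cv2.findContours(m,cv2.RETR_EXTERNAL,cv2.CHAIN_APPROX_NONE)
    k=max(cs,key=len); e=cv2.fitEllipse(k); print(e,ray(c,[(e[0][0]+x0,e[0][1]+y0)],.004),ray(c,[(e[0][0]+x0+e[1][0]/2,e[0][1]+y0)],.004))
```

```text
[[0.49312062 0.04245718]
 [0.48574995 0.14489287]
 [0.44113604 0.09039356]
 [0.54275923 0.09729302]
 [0.48984771 0.09370072]]
T [[0.56017249 0.0960907 ]
 [0.5444949  0.13391521]
 [0.60300351 0.13556196]
 [0.6006559  0.09398537]
 [0.60107952 0.05854696]
 [0.61630855 0.05527627]]
brush [[ 0.48051678 -0.16050147]
 [ 0.4691445  -0.06029948]
 [ 0.51167549 -0.05570972]
 [ 0.52338915 -0.15672889]] [[ 0.35809793 -0.12329096]
 [ 0.46832259 -0.10973093]]
[0.48443394 0.09879813 0.36513684] [[265.25963145 296.66984626]
 [377.71282301 296.59077374]] [[226.6782554  296.69697512]
 [416.30520686 296.56363715]]
((23.341934204101562, 22.785634994506836), (38.40347671508789, 39.70315170288086), 97.4584732055664) [[ 0.65911335 -0.11314305]] [[ 0.65775027 -0.17100762]]
```

```bash
python3 -m creep '[0.1,0.015,-0.013,-0.1,0,0,0,0.1,0.015,-0.013,-0.2,0,0,0,0.1,0.015,-0.013,-0.25,0,0,0,0.1,0.015,-0.013,-0.27,0,0,0,0.1,0.015,-0.013,-0.27,0,0,0,0.1,0.015,-0.013,-0.27,0,0,0]'; python3 -c "
from h import *
cam('wrist','w2.png')
o=ctrl.get_obs();print(o['time'],o['position'],o['eef_rot'])"
```

```text
time: 2.1
position: [0.491, 0.0932, 0.2579]
eef_rot: [-0.114, 3.139, 0.0]
wrist_force: [0.3, -0.0, 0.6]
width: 0.448
finger_force: 0.0
2.15 [0.49151547 0.09304599 0.25881747] [-1.13398845e-01  3.13672250e+00  2.27672987e-04]
```

View pics/w2.png

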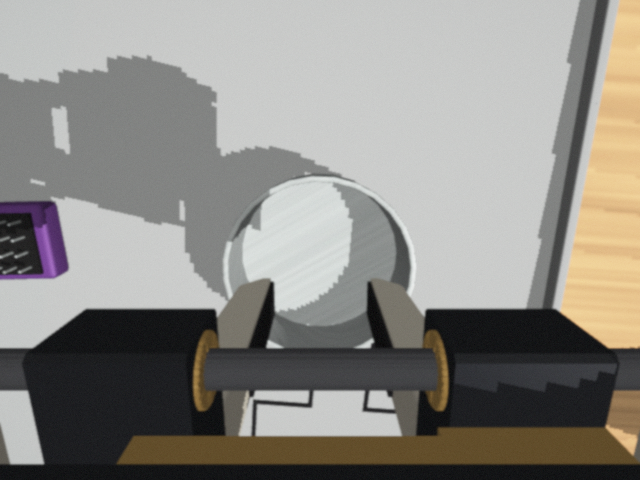

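The dish is centred at about (319,262) and the fingers are symmetric around it at x=320. I'll descend and expand the fingers inside it.

```bash
python3 -m creep '[0.1,0,0,-0.1,0,0,0,0.1,0,0,-0.15,0,0,0,0.1,0,0,-0.15,0,0,0,-0.3,0,0,-0.15,0,0,0,-0.3,0,0,-0.15,0,0,0,-0.3,0,0,-0.15,0,0,0,-0.3,0,0,-0.15,0,0,0,-0.3,0,0,-0.15,0,0,0]' 10
```

```text
time: 2.82
position: [0.4914, 0.0925, 0.1983]
eef_rot: [-0.112, 3.137, 0.0]
wrist_force: [0.4, 0.1, 0.2]
width: 0.646
finger_force: 0.0
```

```bash
python3 -m creep '[-0.5,0,0,0,0,0,0,-0.5,0,0,0,0,0,0,-0.5,0,0,0,0,0,0,-0.5,0,0,0,0,0,0]' 10
python3 - <<'E'
from h import *
c=cam('wrist','w3.png')
o=ctrl.get_obs();print(o['time'],o['position'],o['torque'],o['width'],o['finger_force'])
E
```

```text
time: 3.15
position: [0.4911, 0.0924, 0.1975]
eef_rot: [-0.112, 3.139, 0.0]
wrist_force: [-1.1, -1.3, 5.7]
width: 0.699
finger_force: 10.2
3.2 [0.4910776  0.09242698 0.19749577] [0.1480337  0.25030689 0.02643347] 0.7036333393655752 10.171465873718262
```

View pics/w3.png

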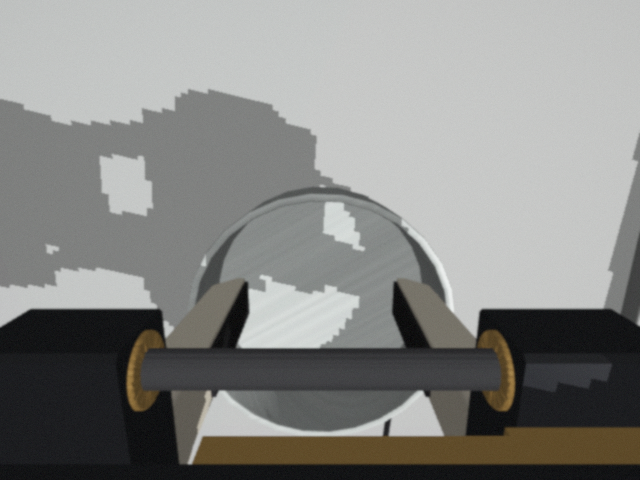

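The fingers grip the dish wall from inside at 10 N and it looks centred. I'll slide it towards the circle, staying clear of the brush.

```bash
python3 -m creep '[-0.5,0.03,0,0,0,0,0,-0.5,0.08,-0.01,0,0,0,0,-0.5,0.14,-0.04,0,0,0,0,-0.5,0.2,-0.09,0,0,0,0,-0.5,0.26,-0.15,0,0,0,0,-0.5,0.32,-0.22,0,0,0,0,-0.5,0.37,-0.29,0,0,0,0,-0.5,0.4,-0.34,0,0,0,0]'
python3 -m creep '[-0.5,0.01,-0.05,0,0,0,0,-0.5,0.03,-0.1,0,0,0,0,-0.5,0.03,-0.14,0,0,0,0,-0.5,0.03,-0.16,0,0,0,0,-0.5,0.03,-0.16,0,0,0,0,-0.5,0.03,-0.16,0,0,0,0]'
python3 - <<'E'
from h import *
c=cam('wrist','w4.png'); s=cam('scene','s4.png')
a=c['frame'][:, :]; b=s['frame'][230:370,190:370]
b=cv2.resize(b,None,fx=2.2,fy=2.2); im=np.zeros((480+0,400+400,3),np.uint8)
a=a[100:480,140:540]; im[:380,:400]=a; im[:b.shape[0],400:400+b.shape[1]]=b
cv2.imwrite('pics/c4.png',im[:,:,::-1])
o=ctrl.get_obs();print(o['position'],o['wrist_force'],o['width'])
E
```

```text
time: 3.87
position: [0.6522, -0.0457, 0.1967]
eef_rot: [-0.111, 3.139, -0.001]
wrist_force: [0.3, 0.4, 0.5]
width: 0.699
finger_force: 10.0
time: 4.37
position: [0.6623, -0.1078, 0.1966]
eef_rot: [0.111, -3.139, 0.001]
wrist_force: [0.9, -1.1, 0.1]
width: 0.702
finger_force: 10.0
[ 0.66229427 -0.10690492  0.19659703] [-0.49207621 -2.25292078  0.70112086] 0.6968330103877225
```

View pics/c4.png

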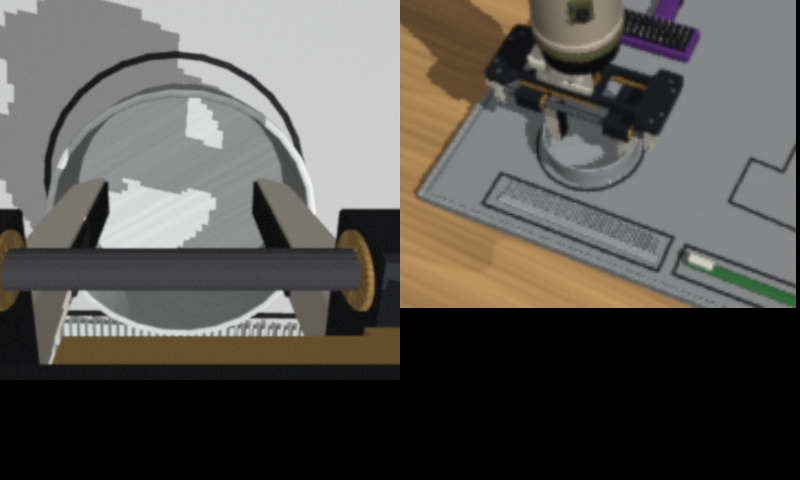

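The circle's near arc is visible: it peaks at crop (178,54), with sides at (47,165) and (298,155). The dish rim top is at (185,90). I'll fit both.

```bash
cat >> m.py <<'E'
def fitc(P):
    A=np.c_[2*P,np.ones(len(P))]; s=np.linalg.lstsq(A,(P**2).sum(1),rcond=None)[0]
    r=np.sqrt(s[2]+s[0]**2+s[1]**2); return s[:2],r,np.abs(np.hypot(*(P-s[:2]).T)-r).max()
E
python3 - <<'E'
from m import *
c=cam('wrist'); g=cv2.cvtColor(c['frame'],cv2.COLOR_RGB2GRAY)
pts=[]
for a in np.radians(np.arange(195,346,5)): # radial scan for darkest from nominal centre
    d=np.array([np.cos(a),np.sin(a)]); c0=np.array([313,285.])
    rr=np.arange(112,150,.5); q=c0+rr[:,None]*d
    v=cv2.remap(g,q[:,0].astype(np.float32)[:,None],q[:,1].astype(np.float32)[:,None],1)[:,0].astype(float)
    if v.min()<75: 
        k=v<v.min()+25; pts.append(q[k].mean(0))
P=ray(c,pts,.004); s,r,e=fitc(P); 
k=np.abs(np.hypot(*(P-s).T)-r)<.002; print(len(P),k.sum(),fitc(P[k]))
print('dish',fitc(ray(c,np.array([(185,90),(57,160),(313,190),(195,331),(120,103),(250,103)])+(140,100),.038)))
print(ctrl.get_obs()['position'])
E
```

```text
31 30 (array([ 0.65881249, -0.11134945]), np.float64(0.059074117280503644), np.float64(0.00023220274299273758))
dish (array([ 0.66053148, -0.10695075]), np.float64(0.051218193314417855), np.float64(0.0008105657437884675))
[ 0.66234176 -0.10667948  0.19659761]
```

```bash
python3 -m creep '[-0.5,-0.006,-0.011,0,0,0,0,-0.5,-0.006,-0.011,0,0,0,0,-0.5,-0.006,-0.011,0,0,0,0,0.05,-0.006,-0.011,0,0,0,0,0.05,-0.006,-0.011,0,0,0,0,0.05,-0.006,-0.011,0.003,0,0,0,0.05,-0.006,-0.011,0.06,0,0,0,0.05,-0.006,-0.011,0.15,0,0,0]'
python3 -m creep '[0.05,0,0,0.1,0,0,0,0.05,0,0,0.2,0,0,0,0.05,0,0,0.28,0,0,0,-0.05,-0.1,0,0.3,0,0,0,-0.05,-0.1,0,0.3,0,0,0,-0.05,-0.1,0,0.3,0,0,0,-0.05,-0.1,0,0.3,0,0,0]'
python3 - <<'E'
from m import *
c=cam('wrist','w5.png')
print(proj(c,[(.6588,-.1113,.004),(.6588,-.0513,.004),(.66,-.11,.038)]),ctrl.get_obs()['position'])
E
```

```text
time: 5.18
position: [0.6582, -0.1115, 0.2521]
eef_rot: [0.112, -3.131, -0.004]
wrist_force: [-0.0, 0.0, -0.6]
width: 0.484
finger_force: 0.0
time: 5.77
position: [0.6202, -0.112, 0.3768]
eef_rot: [-0.112, 3.139, -0.0]
wrist_force: [-0.6, -0.2, -0.3]
width: 0.526
finger_force: 0.0
[[318.44051871 255.30076016]
 [382.14964219 259.64947813]
 [319.6647791  268.54425668]] [ 0.62057955 -0.1120155   0.37663097]
```

View pics/w5.png

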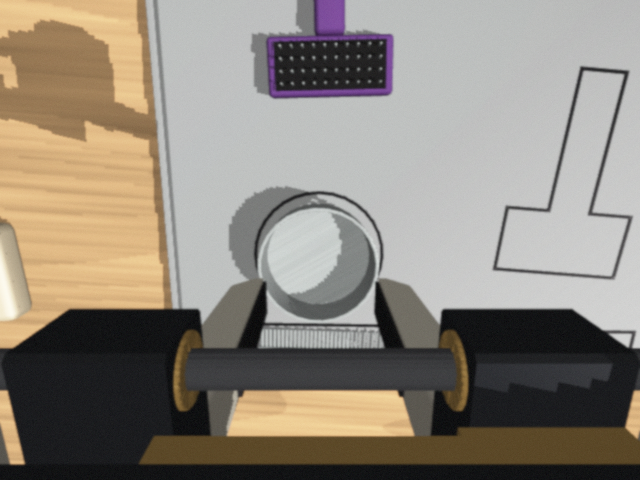

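The dish sits inside the circle, with its rim centre at about (319,263). The whole T outline is in view: handle end (582,68)-(627,72), head corners (507,207), (495,269), (614,278), (631,217). The brush is at upper centre.

Run:
```python
from m import *
c=cam('wrist'); g=cv2.cvtColor(c['frame'],cv2.COLOR_RGB2GRAY).astype(np.float32)
# rim outer edge scan: bright rim
big=cv2.resize(c['frame'][170:330,240:400],None,fx=3.7,fy=3.7,interpolation=cv2.INTER_CUBIC); cv2.imwrite('pics/z5.png',big[:,:,::-1])
T=ray(c,[(582,68),(627,72),(550,210),(590,213),(507,207),(495,269),(614,278),(631,217)],.004); print('T',T)
hw=(T[0]+T[1])/2; fr=(T[5]+T[6])/2; d=fr-hw; print('front mid',fr,'handle end',hw,'yaw',np.degrees(np.arctan2(d[1],d[0])),'len',np.hypot(*d),'headw',np.hypot(*(T[5]-T[6])))
B=ray(c,[(266,38),(270,97),(392,94),(391,35)],.02); print('B',B,B.mean(0))
```

```text
T [[0.48124786 0.09546973]
 [0.48162314 0.13354573]
 [0.60112661 0.09539802]
 [0.60126467 0.13229938]
 [0.60118292 0.05592963]
 [0.66065304 0.05606417]
 [0.66151968 0.17056911]
 [0.6022517  0.17050896]]
front mid [0.66108636 0.11331664] handle end [0.4814355  0.11450773] yaw -0.3798660653017097 len 0.1796548128872127 headw 0.1145082182124175
B [[ 0.48053099 -0.16466425]
 [ 0.52364559 -0.15989083]
 [ 0.51437049 -0.06201508]
 [ 0.47149542 -0.0678843 ]] [ 0.49751062 -0.11361362]
```

View pics/z5.png

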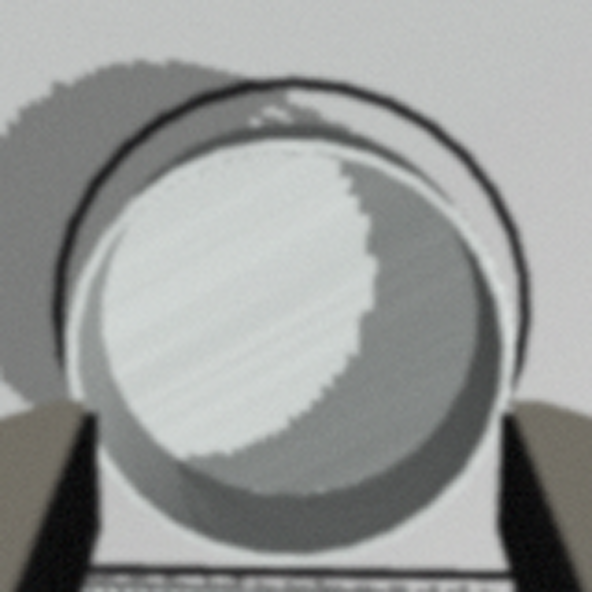

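Run:
```python
from m import *
c=cam('wrist')
f=lambda L:np.array(L)/3.7+(240-.36,170-.36)
print('rim',fitc(ray(c,f([(65,335),(511,345),(290,138),(290,552),(150,190),(430,190),(175,520),(410,520)]),.038)))
print('line',fitc(ray(c,f([(60,330),(58,280),(90,190),(150,130),(220,95),(295,84),(370,98),(440,142),(500,220),(524,300),(517,380)]),.004)))
print('foot front? ',ray(c,f([(290,128)]),.004))
```

```text
rim (array([ 0.65748299, -0.11177289]), np.float64(0.050264948451462475), np.float64(0.001331212849404191))
line (array([ 0.65968231, -0.11157069]), np.float64(0.059202309907774794), np.float64(0.0010504512372680325))
foot front?  [[ 0.61093661 -0.11503934]]
```

```bash
python3 -m creep '[-0.3,-0.425,-0.015,-0.05,0,0,0,-0.3,-0.425,-0.015,-0.05,0,0,0,-0.3,-0.425,-0.015,-0.05,0,0,0,-0.3,-0.425,-0.015,-0.05,0,0,0,-0.3,-0.425,-0.015,-0.05,0,0,0,-0.3,-0.425,-0.015,-0.05,0,0,0,-0.3,-0.425,-0.015,-0.05,0,0,0,-0.3,-0.425,-0.015,-0.05,0,0,0]'
python3 - <<'E'
from m import *
c=cam('wrist','w6.png')
h=cv2.cvtColor(c['frame'],cv2.COLOR_RGB2HSV); m=cv2.inRange(h,(125,80,30),(160,255,255))
for y in range(20,420,20):
    x=np.flatnonzero(m[y]); 
    if len(x): print(y,x.min(),x.max(),ray(c,[(x.min(),y),(x.max()+1,y)],.022).round(4).tolist())
print(ctrl.get_obs()['position'])
E
```

```text
time: 6.58
position: [0.4519, -0.1183, 0.358]
eef_rot: [-0.112, 3.137, -0.001]
wrist_force: [-0.4, 0.6, 0.6]
width: 0.648
finger_force: 0.0
100 306 332 [[0.3575, -0.1365], [0.356, -0.116]]
120 305 334 [[0.372, -0.1363], [0.3704, -0.1134]]
140 306 334 [[0.3868, -0.1346], [0.3852, -0.1121]]
160 307 334 [[0.402, -0.1329], [0.4004, -0.1109]]
180 307 334 [[0.4176, -0.1319], [0.416, -0.1096]]
200 308 335 [[0.4336, -0.1301], [0.432, -0.1075]]
220 308 335 [[0.4501, -0.129], [0.4485, -0.1062]]
240 309 336 [[0.467, -0.1271], [0.4653, -0.104]]
260 265 380 [[0.4871, -0.163], [0.4801, -0.0656]]
280 266 379 [[0.505, -0.1615], [0.498, -0.0644]]
[ 0.45195218 -0.11820278  0.35783817]
```

View pics/w6.png

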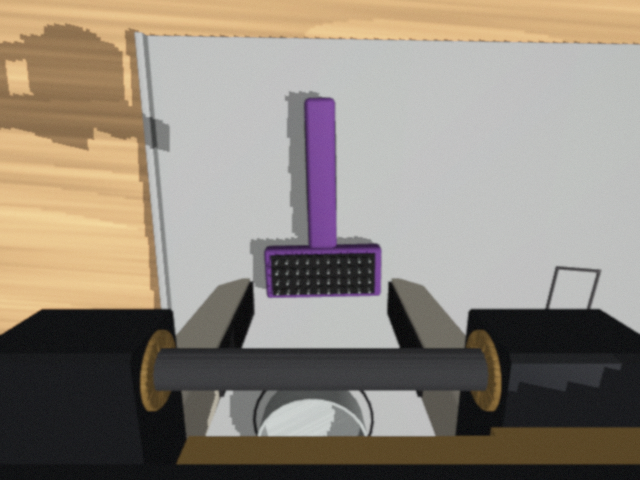

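The handle is centred on a line from (.3712,-.1249) to (.4493,-.1176), yaw about 5.3°, with the head behind it. I'll descend on the handle 20 mm behind the head.

```bash
python3 -m creep '[-0.3,0.004,0.0025,-0.1,0,0,0.02,-0.3,0.004,0.0025,-0.2,0,0,0.02,-0.3,0.004,0.0025,-0.3,0,0,0.02,-0.3,0.004,0.0025,-0.37,0,0,0.02,-0.3,0.004,0.0025,-0.41,0,0,0.02,-0.3,0.004,0.0025,-0.41,0,0,0.02,-0.3,0.004,0.0025,-0.41,0,0,0.02]' 15
python3 -m creep '[0.6,0,0,0,0,0,0,0.6,0,0,0,0,0,0,0.6,0,0,0,0,0,0,0.6,0,0,0,0,0,0,0.6,0,0,0,0,0,0]' 15
```

```text
time: 7.22
position: [0.4534, -0.1171, 0.1926]
eef_rot: [0.146, -3.138, -0.0]
wrist_force: [0.2, 0.5, 0.4]
width: 0.649
finger_force: 0.0
time: 7.63
position: [0.4521, -0.117, 0.1929]
eef_rot: [-0.145, 3.138, -0.0]
wrist_force: [-0.6, -0.1, -0.4]
width: 0.343
finger_force: 0.0
```

```bash
python3 -m creep '[0.8,0,0,0,0,0,0,0.8,0,0,0,0,0,0,0.8,0,0,0,0,0,0,0.8,0,0,0,0,0,0]' 20
python3 -m creep '[0.8,0,0.04,0,0,0,0,0.8,0,0.09,0,0,0,0,0.8,0.02,0.15,0,0,0,-0.02,0.8,0.05,0.22,0,0,0,-0.03,0.8,0.09,0.29,0,0,0,-0.05,0.8,0.14,0.36,0,0,0,-0.07,0.8,0.19,0.43,0,0,0,-0.08,0.8,0.24,0.49,0,0,0,-0.093]' 20
python3 -m creep '[0.8,0.04,0.05,0,0,0,0,0.8,0.07,0.0775,0,0,0,0,0.8,0.085,0.0875,0,0,0,0,0.8,0.085,0.0875,0,0,0,0,0.8,0.085,0.0875,0,0,0,0]' 20
python3 - <<'E'
from m import *
c=cam('wrist','w7.png'); print(ctrl.get_obs()['position'])
E
```

```text
time: 7.97
position: [0.4519, -0.117, 0.1929]
eef_rot: [-0.145, 3.138, -0.0]
wrist_force: [0.3, 0.6, 0.8]
width: 0.254
finger_force: 20.0
time: 8.63
position: [0.5484, 0.0807, 0.1929]
eef_rot: [-0.008, -3.141, 0.001]
wrist_force: [-5.2, -5.9, 9.6]
width: 0.259
finger_force: 20.0
time: 9.05
position: [0.5821, 0.114, 0.1929]
eef_rot: [0.008, 3.141, 0.001]
wrist_force: [1.1, 2.3, 1.3]
width: 0.256
finger_force: 20.0
[0.58184236 0.11361042 0.19293887]
```

View pics/w7.png

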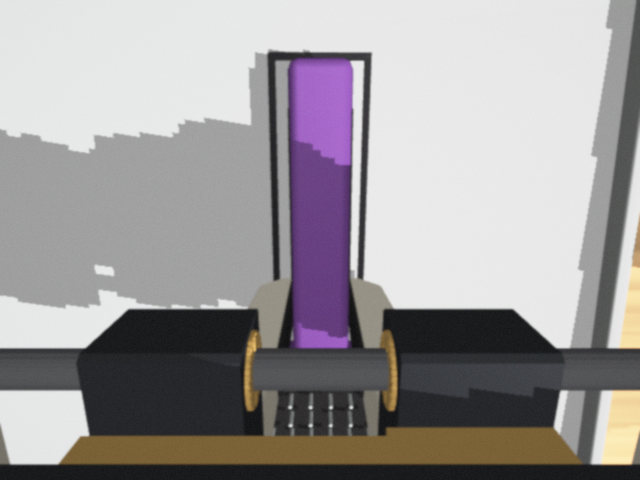

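The handle is centred between the outline's lines. Its end is at row ~58 and the line's end is at row ~57.

Run:
```python
from m import *
c=cam('wrist')
L=ray(c,[(320,57),(272,100),(368,100),(277,260),(362,260)],.004); print(L)
B=ray(c,[(321,60),(290,100),(353,100),(293,300),(348,300)],.020); print(B)
print('end gap',B[0,0]-L[0,0],'lat far',(B[1]+B[2]-L[1]-L[2])[1]/2,'lat near',((B[3]+B[4])-(L[3]+L[4]))[1]/2)
```

```text
[[0.48137723 0.11387674]
 [0.49734678 0.09431328]
 [0.49755236 0.13326429]
 [0.56548544 0.09405293]
 [0.56568728 0.13232879]]
[[0.48515851 0.11422637]
 [0.49866001 0.10277265]
 [0.49878217 0.12591679]
 [0.57795323 0.10204068]
 [0.57807479 0.12509826]]
end gap 0.003781288516808423 lat far 0.0005559346335409915 lat near 0.00037861211296255637
```

```bash
python3 -m creep '[0.8,0.0095,0,0,0,0,0,0.8,0.0095,0,0,0,0,0,0.8,0.0095,0,0,0,0,0,0.8,0.0095,0,0,0,0,0]' 20
python3 -m creep '[0.2,0,0,0,0,0,0,0.2,0,0,0,0,0,0,0.2,0,0,0,0,0,0,0.2,0,0,0,0,0,0,0.2,0,0,0.05,0,0,0,0.2,0,0,0.15,0,0,0,0.2,0,0,0.25,0,0,0,0.2,0,0,0.35,0,0,0]'
python3 -m creep '[0.2,-0.1,0,0.12,0,0,0,0.2,-0.2,0,0.12,0,0,0,0.2,-0.2,0,0.12,0,0,0,0.2,-0.2,0,0.12,0,0,0,0.2,-0.2,0,0.12,0,0,0]'
python3 - <<'E'
from m import *
c=cam('wrist','w8.png'); print(ctrl.get_obs()['position'])
E
```

```text
time: 9.48
position: [0.5852, 0.1132, 0.1929]
eef_rot: [-0.009, -3.141, 0.001]
wrist_force: [-3.1, -1.2, 5.7]
width: 0.258
finger_force: 20.0
time: 10.15
position: [0.5852, 0.1139, 0.3336]
eef_rot: [-0.008, -3.14, 0.0]
wrist_force: [0.6, -0.8, -0.2]
width: 0.402
finger_force: 0.0
time: 10.57
position: [0.5055, 0.1141, 0.3813]
eef_rot: [0.008, 3.14, 0.0]
wrist_force: [-0.6, 0.5, 0.8]
width: 0.399
finger_force: 0.0
[0.50596107 0.11402568 0.38067967]
```

View pics/w8.png

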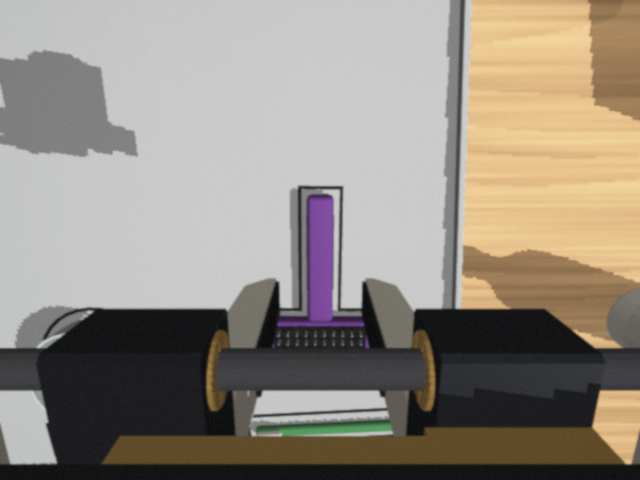

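I've now viewed 12 pictures, counting crops, which is over the limit of 10. I'll do the remaining checks from numbers alone, after clearing the arm out of the top view.

```bash
python3 -m creep '[0.2,-0.1,0.1,0.05,0,0,0,0.2,-0.2,0.2,0.05,0,0,0,0.2,-0.3,0.3,0.05,0,0,0,0.2,-0.4,0.4,0.05,0,0,0,0.2,-0.5,0.5,0.05,0,0,0,0.2,-0.5,0.6,0.05,0,0,0,0.2,-0.5,0.7,0.05,0,0,0,0.2,-0.5,0.8,0.05,0,0,0]'
python3 - <<'E'
from m import *
c=cam('top'); f=c['frame']; g=cv2.cvtColor(f,cv2.COLOR_RGB2GRAY)
for b in brush(c):
    if b[0][0]<340: print('brush bbox',b[0])
P=lambda a:proj(c,a).round(1).tolist()
print('circle exp',P([(.6592,-.1115,.004),(.7182,-.1115,.004),(.6002,-.1115,.004),(.6592,-.0525,.004),(.6592,-.1705,.004)]))
np.set_printoptions(linewidth=250)
print(g[155:205,341]); print(g[180,315:368])
print('T row190',g[190,242:294]); print('T col268',g[175:250,268]); print('row 212',g[212,255:282])
h=cv2.cvtColor(f,cv2.COLOR_RGB2HSV); m=cv2.inRange(h,(125,80,30),(160,255,255))[170:260,230:310]
ys,xs=np.nonzero(m); print('purple',xs.min()+230,xs.max()+230,ys.min()+170,ys.max()+170)
print(ctrl.get_obs()['position'])
E
```

```text
time: 11.28
position: [0.3164, 0.3778, 0.4]
eef_rot: [-0.008, -3.141, 0.001]
wrist_force: [1.5, -0.8, 0.5]
width: 0.403
finger_force: 0.0
brush bbox [250 183  33  54 447]
circle exp [[340.8, 179.8], [340.3, 161.1], [341.3, 198.7], [321.2, 180.2], [360.4, 179.3]]
[110  96  90 112 127 117  83  59  59  72  83  87  88  92 103 122 133 139 142 144 144 144 143 144 143 142 141 140 141 142 143 144 145 144 144 142 140 126 101  71  73  99 108  95  99 121 132 135 134 135]
[135 134 134 134 133 127 107  96 117 131 127 105  90  89  87  87  87  88  89  97 116 133 142 143 143 143 142 141 141 141 142 143 143 143 143 144 145 146 147 145 144 139 128 119  98  68  59  71  80  83  83  84  82]
T row190 [135 135 136 135 133 118  97 101  90  63  40  25  21  20  20  21  26  30  27  27  30  24  26  30  25  25  30  31  31  29  27  29  27  25  30  25  26  30  27  27  34  50  68  70  60  74  98 122 133 135 135 135]
T col268 [135 135 135 133 123 102  83  81  64  42  27  26  30  24  26  30  24  23  24  27  38  47  51  58  60  62  60  61  61  61  61  61  60  62  60  61  61  61  60  62  60  60  60  61  61  61  62  60  61  61  61  62  61  60  61  60  62  61  60  58  52  47
  58  70  87 117 133 137 137 137 137 137 137 136 137]
row 212 [136 136 136 134 122  97  86  89  80  69  65  63  63  61  53  45  52  61  56  65  80 100 124 135 136 136 136]
purple 250 282 183 236
[0.315022   0.38320542 0.39908829]
```

```bash
R='' ; python3 -m creep '[0.2,0.91,-0.96,0.12,0,0,0,0.2,0.91,-0.96,0.12,0,0,0,0.2,0.91,-0.96,0.12,0,0,0,0.2,0.91,-0.96,0.12,0,0,0,0.2,0.91,-0.96,0.12,0,0,0,0.2,0.91,-0.96,0.12,0,0,0,0.2,0.91,-0.96,0.12,0,0,0,0.2,0.91,-0.96,0.12,0,0,0]'
python3 -m creep '[0.2,0.33,-0.32,0.02,0,0,0,0.2,0.33,-0.32,0.02,0,0,0,0.2,0.33,-0.32,0.02,0,0,0,0.2,0.33,-0.32,0.02,0,0,0,0.2,0.33,-0.32,0.02,0,0,0,0.2,0.33,-0.32,0.02,0,0,0,0.2,0.33,-0.32,0.02,0,0,0]'
python3 - <<'E'
from m import *
c=cam('wrist','w9.png'); print(ctrl.get_obs()['position']); f=c['frame']; g=cv2.cvtColor(f,cv2.COLOR_RGB2GRAY)
P=lambda a:proj(c,a).round(1).tolist()
print('circle',P([(.659,-.1115,.004),(.659,-.0525,.004),(.659,-.1705,.004),(.6,-.1115,.004),(.718,-.1115,.004)]))
print('T',P([(.661,.056,.004),(.661,.17,.004),(.602,.17,.004),(.4815,.114,.004)]))
h=cv2.cvtColor(f,cv2.COLOR_RGB2HSV); m=cv2.inRange(h,(125,80,30),(160,255,255)); ys,xs=np.nonzero(m)
q=cv2.minAreaRect(np.c_[xs,ys].astype(np.float32)); print(q); 
for y in range(ys.min(),ys.max()+1,8):
    x=np.flatnonzero(m[y])
    if len(x): print(y,x.min(),x.max())
E
```

```text
time: 12.0
position: [0.5481, 0.1329, 0.4295]
eef_rot: [-0.009, -3.14, 0.0]
wrist_force: [-0.1, 1.1, 0.5]
width: 0.4
finger_force: 0.0
time: 12.58
position: [0.6792, 0.0055, 0.436]
eef_rot: [-0.012, -3.138, -0.001]
wrist_force: [0.1, -0.2, -0.4]
width: 0.401
finger_force: 0.0
[0.67852067 0.00654749 0.43663841]
circle [[208.4, 187.0], [264.8, 186.6], [152.0, 187.4], [203.7, 128.3], [212.7, 241.5]]
T [[368.6, 187.7], [477.7, 186.9], [483.2, 128.3], [435.6, -5.9]]
((429.0, 89.5), (179.0, 104.0), 90.0)
0 426 451
8 424 451
16 424 450
24 425 450
32 424 449
40 423 449
48 423 448
56 423 447
64 422 447
72 422 446
80 421 446
88 421 445
96 420 444
104 419 443
112 418 443
120 418 442
128 417 442
136 379 480
144 378 480
152 378 479
160 378 478
168 377 478
176 378 477
```

Run:
```python
from m import *
c=cam('wrist'); f=c['frame']; g=cv2.cvtColor(f,cv2.COLOR_RGB2GRAY).astype(np.float32)
h=cv2.cvtColor(f,cv2.COLOR_RGB2HSV); m=cv2.inRange(h,(125,80,30),(160,255,255)); ys,xs=np.nonzero(m)
m[:, :330]=0
def scan(p,d,n):
    q=np.array(p)+np.arange(0,n,.25)[:,None]*np.array(d); q=q.astype(np.float32)
    return q,cv2.remap(g,q[:,0][:,None],q[:,1][:,None],1)[:,0]
def line(p,d,n):
    q,v=scan(p,d,n); i=v.argmin(); k=np.abs(np.arange(len(v))-i)<7; w=np.clip(np.median(v)-v,0,None)*k; return (q*w[:,None]).sum(0)/w.sum(),v.min()
fr=[line((x,181),(0,1),14) for x in (385,405,440,465)]; print('front line',[ (a.round(1).tolist(),b) for a,b in fr])
Lf=ray(c,[a for a,_ in fr],.004); Bf=ray(c,[(x,np.nonzero(m[:,x])[0].max()+1) for x in (385,405,440,465)],.020); print(Lf.round(4).tolist(),Bf.round(4).tolist(),'front gap',(Lf-Bf)[:,0])
for y in (145,160,172):
    x=np.flatnonzero(m[y]); a=line((x.min()-3,y),(-1,0),14); b=line((x.max()+4,y),(1,0),14)
    L=ray(c,[a[0],b[0]],.004)[:,1]; B=ray(c,[(x.min(),y),(x.max()+1,y)],.020)[:,1]
    print('head row',y,a[1],b[1],L,B,'gaps',B[0]-L[0],L[1]-B[1])
for y in (15,50,80):
    x=np.flatnonzero(m[y]); a=line((x.min()-2,y),(-1,0),12); b=line((x.max()+3,y),(1,0),12)
    L=ray(c,[a[0],b[0]],.004)[:,1]; B=ray(c,[(x.min(),y),(x.max()+1,y)],.020)[:,1]
    print('handle row',y,a[1],b[1],L,B,'gaps',B[0]-L[0],L[1]-B[1])
# dish: circle line & rim, radial scan
C0=np.array([208.4,187.]);pl=[]
for a in np.radians(np.arange(0,360,10)):
    r0=np.array([208.4,187.]); d=(np.cos(a),np.sin(a)); q,v=scan(r0+51*np.array(d),d,12); i=v.argmin()
    if v[i]<70: pl.append(q[i])
P=ray(c,pl,.004); 
for _ in range(4):
    s,r,e=fitc(P); P=P[np.abs(np.hypot(*(P-s).T)-r)<max(.0015,e*.6)]
print('circle',len(P),s,r,e)
pr=[];C1=proj(c,[(.658,-.1115,.038)])[0]
for a in np.radians(np.arange(0,360,10)):
    d=np.array((np.cos(a),np.sin(a))); q,v=scan(C1+44*d,d,14); i=v.argmax(); pr.append(q[i])
P=ray(c,pr,.038)
for _ in range(8):
    s,r,e=fitc(P); P=P[np.abs(np.hypot(*(P-s).T)-r)<max(.0012,e*.7)]
print('rim',len(P),s,r,e)
```

```text
front line [([385.0, 187.0], np.float32(71.0)), ([405.0, 187.0], np.float32(84.0)), ([440.0, 187.10000610351562], np.float32(77.0)), ([465.0, 187.1999969482422], np.float32(93.0))]
[[0.6599, 0.0743], [0.6601, 0.0953], [0.6603, 0.1319], [0.6606, 0.1581]] [[0.6509, 0.0715], [0.651, 0.0915], [0.6512, 0.1266], [0.6513, 0.1516]] front gap [0.00901602 0.00907539 0.00913322 0.00927757]
head row 145 49.0 180.0 [0.0554737  0.17211931] [0.06242146 0.16235362] gaps 0.006947755256058008 0.009765693669558456
head row 160 53.0 202.0 [0.05496451 0.17252036] [0.061876   0.16275869] gaps 0.0069114892326549784 0.009761676186711199
head row 172 52.0 207.0 [0.05514438 0.17272269] [0.06222936 0.16288899] gaps 0.007084978575054739 0.009833700719627081
handle row 15 45.0 68.0 [0.0948304  0.13283461] [0.10056489 0.12502052] gaps 0.0057344909937995375 0.007814093083137658
handle row 50 26.0 63.0 [0.10274599 0.13279936] [0.1013992  0.12543766] gaps -0.0013467896697760828 0.007361696872790868
handle row 80 30.0 65.0 [0.10235419 0.13239195] [0.10106661 0.12459899] gaps -0.001287576631035639 0.007792966422586575
circle 4 [ 0.65606231 -0.11249386] 0.056667636522370966 9.900664038782481e-05
rim 27 [ 0.65950209 -0.11132431] 0.05041073827514928 0.000544731595024793
```

Both are in place. The dish rim centre (.6595,-.1113) is within about 1 mm of the circle's centre. The brush has about 7 mm at each side and 9 mm at the front. The arm is clear.

```bash
python3 -c "
from cell import ctrl
print(ctrl.finish_job())"
```

```text
the job is handed in; nothing more can be done
None
```

The job is handed in: I slid the dish first (it was covering the brush's outline), to within about 1 mm of the circle's centre, then the brush, head and handle inside its outline (about 2 mm short of centred front to back); I touched nothing else, but viewed 12 pictures against the limit of 10.

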